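Eject the tube rack from the sloped station and set it in the tray

TASK

The incubation is over: press the ejector lever at the side of the sloped tube station fully down so that the rack of tubes rises out of its well, then take hold of the rack and draw it out. Set it down gently and flat inside the steel tray, without dropping it or tipping the tubes over on the way, and leave the other things on the table where they are.

Things in the scene. Friction and masses are not known exactly. Their poses are not given: they have to be found in the camera images.
- tube_rack: green tube rack with small capped tubes, 55 x 150 x 46 mm, about 0.2 kg: deck's upper face 39 mm above the underside (caps 7 mm higher), flat skirts down its long sides from the deck to 17 mm above the underside (grip there), open below. Origin: centre of the underside; x across the 55 mm, y along the 150 mm, z up. At the start seated in the well, leaning with it, its deck 1 mm below the rim
- station: white sloped tube station, fixed to the table, its low front turned to the right side of the table (to the stool). Origin on the table under the middle of its well; x to its back, y to its left, z up. The flat deck slopes 30 degrees down to the front, from 38 mm high at x = -52 mm to 118 mm at x = 87 mm, and spans y = -112 to +97 mm. Display and a 10 mm high knob: 50 to 75 mm up-slope of the well's middle
- tube_well: the rack well in that deck, 59 x 153 mm, aluminium rim. Origin: centre of its mouth, 68 mm above the table. z points square out of the deck, leaning 30 degrees towards the station's front; x up the slope, y along the well. The rack's underside is at z = -40 mm when seated, at -16 mm (its deck 23 mm out) with the lever fully down; some 4 N pressed on the risen rack would sink it again
- ejector (a joint): the ejector lever, 0 = up (rest), 0.40 rad = fully down on its stop. It turns about an axis parallel to the well's x through the well's (y, z) = (-100, -12) mm; every 0.1 rad lifts the rack 6 mm. A stiff pivot: it takes about 7 to 9 N at the pad to move and stays where it is left
- ejector_pad (a point): middle of the upper face of the lever's black ribbed thumb pad (36 x 32 mm), which sticks out of the station's side at the well's -y end, 65 mm from the lever's pivot. At rest it lies 7 mm above the deck's plane; pressed it goes 26 mm down into the slope (along the well's -z)
- tray: shallow stainless tray lying loose on the table, outside 196 x 136 x 20 mm with 2.5 mm walls and floor, rolled rim 22 mm high, 0.5 kg. Origin: centre of its underside; x along its length, y along its width, z up
- freezer_box: bystander: blue sample box with a white lid, 109 x 134 x 51 mm, origin at the centre of its underside
- syringe: bystander: white plastic syringe lying left of the station, 145 mm long along its own y, 26 mm wide, 19 mm high, origin at the centre of its underside
- tip_rack: bystander: pipette tip rack with clear lid farther back on the table, 92 x 122 x 83 mm, origin at the centre of its underside
- stereo_microscope: equipment, fixed: cream stereo microscope at the left rear, next to the way to the lever; swing the arm clear of it. Origin on the table. In its own frame the base, 68 mm high, spans x = -115 to 145, y = -188 to 112 mm; the head with the eyepieces, from 200 to 580 mm high, spans x = -145 to 130, y = -121 to 85 mm

How it is judged:
On the way, in this order (a step that is already met when the one before it is completed fails the run):
1. the ejector lever is pressed down to its stop and the rack has risen in the well (value of joint ejector above 0.36 rad and z of tube_rack in the frame of tube_well above -0.021 m), for 0.1 s.
2. the rack is held by the fingers, drawn wholly out of the well (contact force between the fingers and tube_rack above 1 N and z of tube_rack in the frame of tube_well above 0.003 m), for 0.1 s.
At the end, for the whole second after the job is handed in: the rack stands upright (within 3 degrees) and at rest on the floor of the tray, wholly inside the walls, released; the tray lies flat on the table (z of tube_rack in the frame of tray between -0.001 and 0.007 m and x of tube_rack in the frame of tray between -0.03 and 0.03 m and y of tube_rack in the frame of tray between -0.045 and 0.045 m and angle between tube_rack's own z axis and vertical below 0.06 rad and angle between tray's own z axis and vertical below 0.05 rad and height (world z) of tray below 0.01 m and linear speed of tube_rack below 0.02 m/s and contact force between the fingers and tube_rack below 0.1 N); the robot touches nothing.
It fails at once if the rack is dropped (loose and faster than 0.5 m/s) (linear speed of tube_rack above 0.5 m/s and contact force between the fingers and tube_rack below 0.1 N).
It fails at once if the tubes are tipped more than 60 degrees from upright (angle between tube_rack's own z axis and vertical above 1.05 rad).
It fails at once if the freezer box is moved by more than 3 cm (distance of freezer_box from where it was at the start of the episode above 0.03 m).
It fails at once if the syringe is moved by more than 3 cm (distance of syringe from where it was at the start of the episode above 0.03 m).
It fails at once if the tip rack is moved by more than 3 cm (distance of tip_rack from where it was at the start of the episode above 0.03 m).
It also fails if it takes over 50 s, if anything falls off the work surface, if the arm or the gripper's body presses on something with over 40 N, if the wrist force passes 120 N, or if a joint passes its speed limit or range.

ROBOT

A 7-joint arm with a two-finger parallel gripper is mounted at the origin on a cart in front of the work surface, level with it; the furniture and walls round the work are solid. World frame = base frame: x ahead of the robot, y to its left, z up, the work surface at z = 0. Lengths are in m, angles in rad, forces in N, time in s.
With the tool pointing down it reaches from about 0.35 to 0.9 m from the base axis. Payload 7.2 kg.
Tool frame: the origin (TCP) lies midway between the tips of the shut fingers; the grasp point (between the pads) lies 19 mm behind it (r.tcp_to_grasp is the distance from the TCP to the grasp point, in m); z points along the fingers, y is the line along which they close (so a half turn about z gives the same grasp; the last joint's range is limited). The gripper opens to 85 mm and grips with 20 to 120 N. Pads are 22 mm wide; open, the fingers measure 114 mm over their backs; the gripper's body (76 mm by 85 mm) begins 54 mm behind the grasp point. The pads swing forward as they close: fully open they stand 13 mm farther back than shut.
Start: joints at [1.085, 0.411, -0.013, 1.596, 0.006, 1.134, -0.082], TCP at [0.254, -0.571, 0.231] pointing down, gripper open.
Joint ranges: [-2.95, 2.95], [-0.29, 1.99], [-1.47, 1.44], [0.14, 2.54], [-1.03, 4.17], [0.13, 1.85], [-2.86, 2.86]. Speed limits (rad/s): [2.39, 2.39, 3.01, 3.01, 3.14, 3.14, 3.14].

INTERFACE

Orientations are given as [roll, pitch, yaw] about the fixed x, y, z axes, in that order (R = Rz(yaw) Ry(pitch) Rx(roll)).
In Python, from plant import r gives the robot as it stands.
- The arm moves only by the tool jog_arm, never from a script. Its argument "motion" is one flat list of numbers, 7 for each row, row after row: the opening, from -1 (shut) to 1 (fully open), then the shift along the world's x, y, z in units of 25 cm (1.0 is 25 cm), then the turn, a rotation vector about the world's x, y, z in units of 30 degrees (1.0 is 30 degrees). In form: [grip, dx, dy, dz, rx, ry, rz, grip, dx, dy, dz, rx, ry, rz, ...]. A call has 1 to 10 rows; each row is the pose to reach, as a shift and turn from the pose commanded when the call began; what a row does not reach only later rows make up. A row lasts 1/8 s, in which the tool goes at most 62.5 mm and 10.7 degrees, less where a joint would pass 70% of its speed; a pose out of reach is approached as far as the arm can. A call with a number of a shift or a turn outside -1 to 1 is refused whole. A call with a gripper value outside its range is refused whole. The fingers move at their own pace and stop on an object; "force" is the grip in N (left out, the last holds). Time passes only in rows, so rows that repeat a pose let the fingers close. It gives the time, the measured TCP pose, the force, the opening and the grip force at its end, in the units of the state.
- r.get_state(): the state, without advancing time (a new reading comes with each control period).
- r.read_camera(name): name is "scene" or "side" or "wrist"; returns the picture (480x640x3 uint8, red, green, blue); there is no depth.
- r.camera_model(name): a dict with "fovy" (degrees; the focal length in pixels is half the picture's height over the tangent of half this angle, whatever the lens; pixels are square), "cx", "cy" (the principal point, pixels), "extrinsics" (4x4, takes a point from world to camera coordinates); the wrist camera has in their place "tool_from_camera" (4x4, takes a point from camera to tool coordinates, whose origin is the TCP and whose axes are the flange's). Camera axes: x right, y down, z forward; pixel columns grow to the right and rows downward; lengths in m; the calibration is good to about 2 mm. A picture is of the moment at which its call begins: read the wrist's pose just before it. camera_model takes no time and is no camera call.
- r.hand_in(): hands the job in; it is judged then, once.
The state is a dict: "time": time; "q": joint angles; "dq": joint speeds; "joint_torque": joint torques, N m; "tool_pos": TCP position; "ee_rot": TCP orientation; "force": force on the tool from outside, world axes, zero at the start; "wrist_torque": the same for the moment, N m; "finger_gap": finger opening in m; "finger_force": force on a finger pad.
Only numpy, scipy, OpenCV 4.12 (cv2) and the standard library are available. Lean on these libraries where they do the work, as an engineer would, in place of code of your own. Each camera call takes 0.05 s, during which the arm holds its last target. There are 200 camera calls.

## Working session

There is one attempt and no reset: what is moved stays moved. The work goes in short steps, Python scripts to look and compute and a tool call to move; the robot and the scene stay as the last step left them, time stands still between calls to the robot, and variables do not carry over. Pictures are saved under pics/ and viewed, at most 13 in all, crops included, and the job is handed in when it is done.

Besides the shell and the picture viewer there is one more tool, called in YAML: its name, and indented under it one key for each argument. jog_arm: Moves the arm, as the interface text tells. Its arguments: {"type":"object","properties":{"motion":{"type":"array"},"force":{"type":"number"}},"required":["motion"]}

```bash
mkdir -p pics
python3 - <<'E'
from plant import r
import cv2,json,numpy as np
s=r.get_state();print(s)
for n in("scene","side"):
    cv2.imwrite(f"pics/{n}0.png",cv2.resize(r.read_camera(n)[:,:,::-1],(800,600),interpolation=cv2.INTER_CUBIC))
for n in("scene","side","wrist"):
    print(n,r.camera_model(n))
E
```

```text
{'time': 0.0, 'q': array([ 1.0847995 ,  0.41193084, -0.01271927,  1.59704333,  0.00561631,
        1.13432375, -0.08221751]), 'dq': array([-0.00067873, -0.00040121,  0.00061073, -0.0004967 ,  0.00143005,
        0.00048032, -0.0014979 ]), 'joint_torque': array([-1.72491928e-04, -6.00621271e+01,  6.82160519e-01, -2.99416620e+01,
        1.38182196e-02,  1.04458979e-02,  1.28989819e-05]), 'tool_pos': array([ 0.25334767, -0.57079638,  0.23043407]), 'ee_rot': array([-3.13992823e+00,  1.30506686e-04,  4.17817608e-01]), 'force': array([-0.17221367, -0.09584274, -0.11407805]), 'wrist_torque': array([ 0.02340824,  0.00618127, -0.03042852]), 'finger_force': 0.0, 'finger_gap': 0.08528648608405139}
scene {'fovy': 44.59294482871476, 'cx': 313.80532645775, 'cy': 235.77660638618758, 'extrinsics': array([[-0.43097907, -0.9023139 ,  0.00931004,  0.29426099],
       [-0.62217244,  0.28966851, -0.72731947,  0.44505273],
       [ 0.65357364, -0.31925191, -0.6862359 ,  0.80557922],
       [ 0.        ,  0.        ,  0.        ,  1.        ]])}
side {'fovy': 53.748559296959876, 'cx': 310.82777825770586, 'cy': 236.854966824762, 'extrinsics': array([[ 0.94023808, -0.34050664, -0.00275325, -0.56599899],
       [-0.28449089, -0.78106761, -0.55587617,  0.24112142],
       [ 0.18712905,  0.52343922, -0.83126055,  1.10744954],
       [ 0.        ,  0.        ,  0.        ,  1.        ]])}
wrist {'fovy': 58.109186747921704, 'cx': 319.70834807802834, 'cy': 233.5126129302933, 'tool_from_camera': array([[-5.06878936e-05, -9.46792979e-01, -3.21843212e-01,
         8.26777074e-02],
       [ 9.99999626e-01, -3.25762855e-04,  8.00831274e-04,
        -2.30419814e-04],
       [-8.63065990e-04, -3.21843051e-01,  9.46792641e-01,
        -1.42044461e-01],
       [ 0.00000000e+00,  0.00000000e+00,  0.00000000e+00,
         1.00000000e+00]])}
```

View pics/scene0.png

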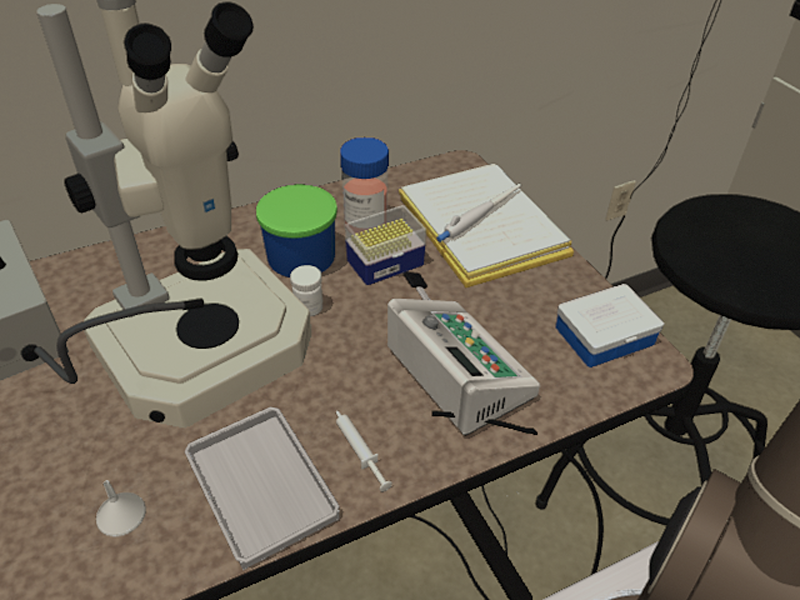

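View pics/side0.png

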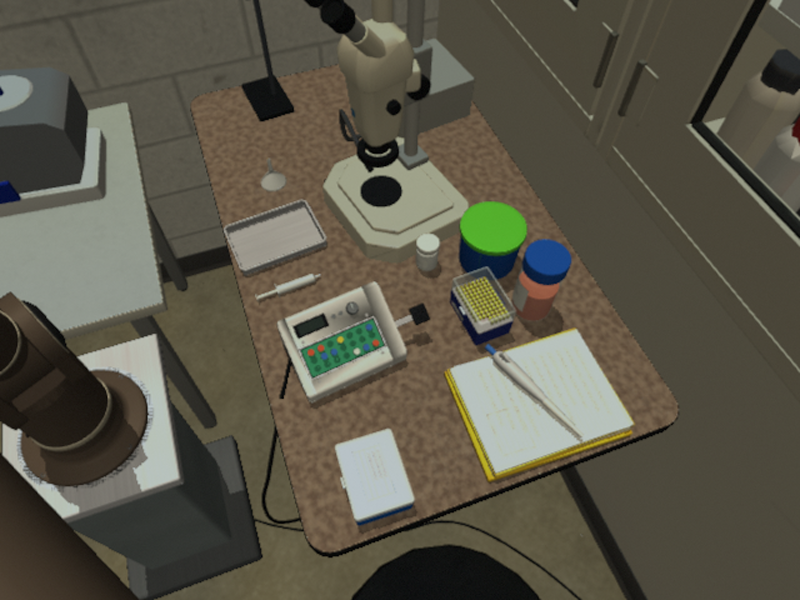

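Run:
```python
from plant import r
import cv2,numpy as np
a=r.read_camera("scene")[:,:,::-1];b=r.read_camera("side")[:,:,::-1]
def crop(im,x,y,w,h,s,step=20):
    c=cv2.resize(im[y:y+h,x:x+w],None,fx=s,fy=s,interpolation=cv2.INTER_CUBIC)
    for u in range(x-x%step+step,x+w,step):
        cv2.line(c,((u-x)*s,0),((u-x)*s,6),(0,255,255),1);cv2.putText(c,str(u),((u-x)*s-10,18),0,.4,(0,255,255),1)
    for v in range(y-y%step+step,y+h,step):
        cv2.line(c,(0,(v-y)*s),(6,(v-y)*s),(0,255,255),1);cv2.putText(c,str(v),(8,(v-y)*s+4),0,.4,(0,255,255),1)
    return c
cv2.imwrite("pics/c1.png",crop(b,215,220,133,100,6))
cv2.imwrite("pics/c2.png",crop(a,300,210,133,140,4))
A=crop(a,140,320,140,135,4); B=crop(b,175,155,90,70,2)
cv2.imwrite("pics/c3.png",np.hstack([A,cv2.copyMakeBorder(crop(b,175,155,90,70,2),0,A.shape[0]-140,0,0,0)]))
```

```text
(no output)
```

View pics/c1.png

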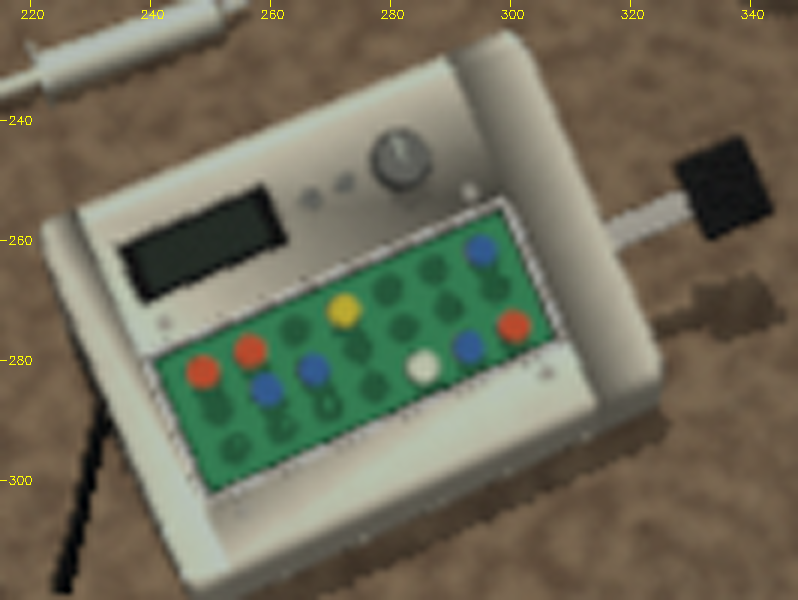

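View pics/c2.png

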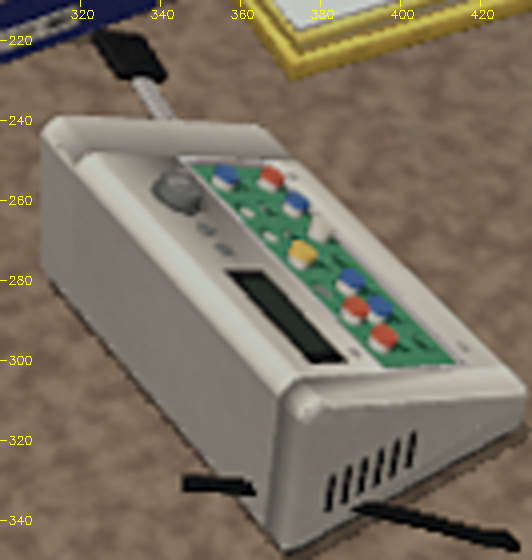

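View pics/c3.png

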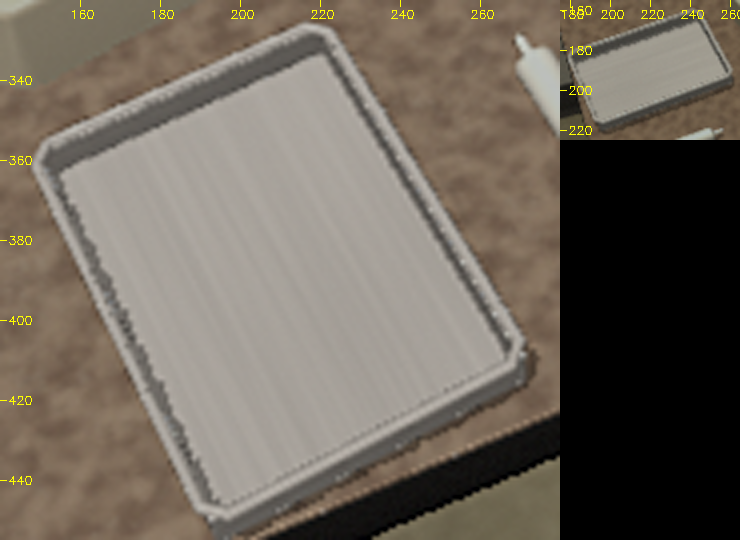

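```bash
cat > h.py <<'E'
import numpy as np
from scipy.optimize import least_squares
from scipy.spatial.transform import Rotation as Ro
from plant import r
def proj(n,P):
    m=r.camera_model(n);f=240/np.tan(np.radians(m["fovy"]/2));E=m["extrinsics"]
    c=np.atleast_2d(P)@E[:3,:3].T+E[:3,3]
    return np.c_[m["cx"]+f*c[:,0]/c[:,2],m["cy"]+f*c[:,1]/c[:,2]]
# well frame in station: origin (0,0,.068), z leans to front(-x) 30deg
WR=Ro.from_euler('y',-30,degrees=True).as_matrix()
def station(p):
    R=Ro.from_euler('z',p[2]).as_matrix();return R@WR,np.array([p[0],p[1],0])+R@[0,0,.068]
E
python3 - <<'E'
from h import *
L=np.array([[.0295,.0765,0],[.0295,-.0765,0],[-.0295,-.0765,0],[-.0295,.0765,0],[0,-.165,.007]])
side=np.array([[239.7,279.7],[299.2,253.3],[308.8,276.7],[250,302.8],[335.7,251.3]])
sc=np.array([[396.2,302],[345,249.5],[372.5,249.5],[415.7,300.5],[332.5,223.7]])
def res(p):
    R,t=station(p);P=L@R.T+t
    return np.r_[proj("side",P)-side,proj("scene",P)-sc].ravel()
best=min((least_squares(res,[.5,-.2,y],loss='soft_l1') for y in np.arange(0,6.3,.7)),key=lambda s:s.cost)
print(best.x,best.cost);print(best.fun.reshape(-1,2).round(1))
R,t=station(best.x);print("well",t,R.round(3));print("pad",R@[0,-.165,.007]+t)
def inter(a,b,c,d):
    l=np.cross(np.cross([*a,1],[*b,1]),np.cross([*c,1],[*d,1]));return l[:2]/l[2]
l=((35,170),(200,512));t_=((45,148),(305,27));ri=((335,40),(525,345));bo=((225,520),(520,365))
C=np.array([inter(*l,*t_),inter(*t_,*ri),inter(*ri,*bo),inter(*bo,*l)])/4+[140,320]
C2=np.array([[305,203],[327,240],[243,272],[225,235]])/1.25
print(C)
T=np.array([[.098,-.068],[.098,.068],[-.098,.068],[-.098,-.068]])
for k in range(4):
  def rt(p):
    c,s=np.cos(p[2]),np.sin(p[2]);P=np.c_[T@np.array([[c,s],[-s,c]])+p[:2],np.full(4,.021)]
    return np.r_[(proj("scene",P)-C),0*(proj("side",P))].ravel()
  b=least_squares(rt,[.4,.2,k*np.pi/2]);
  c,s=np.cos(b.x[2]),np.sin(b.x[2]);P=np.c_[T@np.array([[c,s],[-s,c]])+b.x[:2],np.full(4,.021)]
  if b.cost<30:print("tray",b.x,b.cost,b.fun[:8].reshape(-1,2).round(1),proj("side",P),C2)
E
```

```text
[ 0.49524003 -0.0467389   1.69836473] 10.596254370888516
[[ 0.4  0.7]
 [-0.2  1.3]
 [-0.   0.4]
 [ 0.1  0.9]
 [ 1.3 -0. ]
 [-0.7  0.2]
 [ 0.5  1. ]
 [-6.7  1.8]
 [-0.   0.7]
 [-0.5 -1.4]]
well [ 0.49524003 -0.0467389   0.068     ] [[-0.11  -0.992  0.064]
 [ 0.859 -0.127 -0.496]
 [ 0.5    0.     0.866]]
pad [ 0.65934455 -0.02921872  0.07406218]
[[147.04143133 358.95860311]
 [220.49479421 324.77453808]
 [273.28841323 409.52218966]
 [192.03371486 452.21533626]]
```

Run:
```python
from h import *
C=np.array([[147.04143133,358.95860311],[220.49479421,324.77453808],[273.28841323,409.52218966],[192.03371486,452.21533626]])
C2=np.array([[305,203],[327,240],[243,272],[225,235]])/1.25
T=np.array([[.098,.068],[.098,-.068],[-.098,-.068],[-.098,.068]])
for k in range(4):
  def rt(p,n="scene"):
    c,s=np.cos(p[2]),np.sin(p[2]);P=np.c_[T@np.array([[c,s],[-s,c]])+p[:2],np.full(4,.021)]
    return proj(n,P)
  b=least_squares(lambda p:np.r_[rt(p)-C,.3*(rt(p,"side")-C2)].ravel(),[.4,.2,k*np.pi/2])
  print("tray",b.x,b.cost,(rt(b.x)-C).round(1).tolist(),(rt(b.x,"side")-C2).round(1).tolist())
```

```text
tray [0.43989106 0.31272337 0.10590256] 6.726921946288327 [[1.2, -0.0], [-0.5, 1.6], [-1.6, -0.1], [1.1, -1.0]] [[-1.3, -2.5], [-1.2, 0.2], [-1.1, -0.5], [-1.7, -5.6]]
tray [0.43989106 0.31272337 0.10590258] 6.726921946286169 [[1.2, -0.0], [-0.5, 1.6], [-1.6, -0.1], [1.1, -1.0]] [[-1.3, -2.5], [-1.2, 0.2], [-1.1, -0.5], [-1.7, -5.6]]
tray [0.43989106 0.31272337 0.1059026 ] 6.726921946292512 [[1.2, -0.0], [-0.5, 1.6], [-1.6, -0.1], [1.1, -1.0]] [[-1.3, -2.5], [-1.2, 0.2], [-1.1, -0.5], [-1.7, -5.6]]
tray [0.43989106 0.31272337 6.38908793] 6.726921946305961 [[1.2, -0.0], [-0.5, 1.6], [-1.6, -0.1], [1.1, -1.0]] [[-1.3, -2.5], [-1.2, 0.2], [-1.1, -0.5], [-1.7, -5.6]]
```

```bash
cat >> h.py <<'E'
W=np.array([0.49524,-0.04674,1.69836]); WRt,Wt=station(W)
RT=np.c_[-WRt[:,1],-WRt[:,0],-WRt[:,2]]
def well(p):return WRt@np.array(p)+Wt
def inwell(p):return WRt.T@(np.array(p)-Wt)
def delta(p,R=RT):
    s=r.get_state();R0=Ro.from_euler('xyz',s["ee_rot"]).as_matrix()
    d=(np.array(p)-s["tool_pos"])/.25;v=Ro.from_matrix(R@R0.T).as_rotvec()/np.radians(30)
    print("t",round(s["time"],2),"d",d.round(4),"rot",v.round(4),"F",s["force"].round(1),"inwell",(inwell(s["tool_pos"])*1000).round(1))
E
python3 - <<'E'
from h import *
delta(well([0,-.162,.12])); delta(well([0,-.162,.007]))
m=r.camera_model("side");f=240/np.tan(np.radians(m["fovy"]/2));E=m["extrinsics"]
def g(u,v,z):
    d=E[:3,:3].T@[(u-m["cx"])/f,(v-m["cy"])/f,1];o=-E[:3,:3].T@E[:3,3];return (o+d*(z-o[2])/d[2]).round(3)
for c in((450,287),(484,262),(515,318),(481,340)):print("tip",g(c[0]/1.25,c[1]/1.25,.075))
for c in((325,190),(400,258),(468,205)):print("mic base",g(c[0]/1.25,c[1]/1.25,.068))
print("syr",g(258/1.25,298/1.25,.01),g(320/1.25,276/1.25,.01))
E
```

```text
t 0.2 d [ 1.6404  1.9413 -0.2353] rot [ 0.9645  0.2696 -0.5417] F [ 0.  -0.3  0.3] inwell [-342.3  306.5  385.6]
t 0.2 d [ 1.6117  2.1655 -0.6268] rot [ 0.9645  0.2696 -0.5417] F [ 0.  -0.3  0.3] inwell [-342.3  306.5  385.6]
tip [0.737 0.01  0.075]
tip [0.828 0.044 0.075]
tip [ 0.827 -0.1    0.075]
tip [ 0.744 -0.122  0.075]
mic base [0.578 0.359 0.068]
mic base [0.67  0.118 0.068]
mic base [0.865 0.205 0.068]
syr [0.367 0.163 0.01 ] [0.506 0.173 0.01 ]
```

jog_arm:
  motion: [-1,0.05,0.06,0.03,0.06,0.02,-0.03,-1,0.15,0.18,0.08,0.18,0.05,-0.1,-1,0.28,0.33,0.12,0.34,0.09,-0.19,-1,0.42,0.49,0.12,0.5,0.14,-0.28,-1,0.56,0.65,0.12,0.66,0.18,-0.37,-1,0.7,0.8,0.12,0.8,0.22,-0.45,-1,0.82,0.92,0.12,0.9,0.25,-0.51,-1,0.9,0.99,0.12,0.9645,0.2696,-0.5417,-1,0.9,0.99,0.12,0.9645,0.2696,-0.5417]

```text
time: 1.32
tool_pos: [0.4797, -0.3221, 0.2605]
ee_rot: [-2.617, 0.0, 0.131]
force: [0.3, -1.0, -0.1]
finger_gap: 0.0
finger_force: 0.0
```

```bash
python3 -c "
from h import *
delta(well([0,-.162,.10]));print(r.get_state()['q'].round(2))"
```

```text
t 1.32 d [ 0.7303  0.9854 -0.4235] rot [-0.0014 -0.0002 -0.006 ] F [ 0.3 -1.  -0.1] inwell [-138.6   50.4  302.3]
[ 0.77  0.57 -0.1   1.39 -0.3   1.58 -0.7 ]
```

jog_arm:
  motion: [-1,0.07,0.08,0,0,0,0,-1,0.2,0.24,0,0,0,0,-1,0.35,0.43,-0.03,0,0,0,-1,0.5,0.62,-0.1,0,0,0,-1,0.62,0.8,-0.22,0,0,0,-1,0.7,0.92,-0.34,0,0,0,-1,0.73,0.98,-0.42,0,0,0,-1,0.73,0.985,-0.4235,0,0,0,-1,0.73,0.985,-0.4235,0,0,0]

```text
time: 2.45
tool_pos: [0.6611, -0.0788, 0.1564]
ee_rot: [-2.62, -0.001, 0.126]
force: [0.3, -1.3, -0.4]
finger_gap: -0.0002
finger_force: 0.0
```

Run:
```python
from h import *
import cv2
s=r.get_state();delta(well([0,-.162,.012]));print(s['q'].round(2))
R=Ro.from_euler('xyz',s["ee_rot"]).as_matrix();p=s["tool_pos"]
im=r.read_camera("wrist")[:,:,::-1].copy();m=r.camera_model("wrist");f=240/np.tan(np.radians(m["fovy"]/2));X=m["tool_from_camera"]
def pr(P):
    c=X[:3,:3].T@(R.T@(np.array(P)-p)-X[:3,3]);return m["cx"]+f*c[0]/c[2],m["cy"]+f*c[1]/c[2]
for q in[(0,-.162,.007),(.018,-.146,.007),(-.018,-.146,.007),(.0295,-.0765,0),(-.0295,-.0765,0)]:
    u=pr(well(q));print(u);cv2.drawMarker(im,tuple(int(round(a)) for a in u),(255,0,255),1,12)
b=r.read_camera("side")[:,:,::-1][180:330,180:380]
cv2.imwrite("pics/w1.png",np.hstack([cv2.resize(im,(400,300)),cv2.resize(b,(400,300),interpolation=2)]))
```

```text
t 2.45 d [-0.0178  0.1869 -0.312 ] rot [0.0042 0.0022 0.0024] F [ 0.3 -1.3 -0.4] inwell [  -1.6 -160.5  103. ]
[ 0.4   0.7  -0.19  1.42 -0.38  1.26 -1.04]
(np.float64(315.9450801208973), np.float64(234.12591992384958))
(np.float64(285.73050424139734), np.float64(259.686258837107))
(np.float64(346.33490875623926), np.float64(259.5730155683673))
(np.float64(271.79832202353003), np.float64(353.3254374324982))
(np.float64(361.07148102952857), np.float64(353.1032537242967))
```

View pics/w1.png

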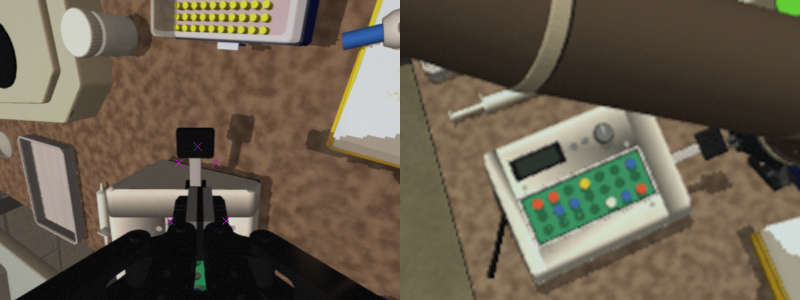

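jog_arm:
  motion: [-1,0,0.03,-0.05,0,0,0,-1,0,0.09,-0.15,0,0,0,-1,-0.003,0.15,-0.25,0,0,0,-1,-0.004,0.18,-0.3,0,0,0,-1,-0.005,0.191,-0.319,0,0,0,-1,-0.007,0.205,-0.343,0,0,0,-1,-0.009,0.219,-0.368,0,0,0,-1,-0.01,0.231,-0.389,0,0,0,-1,-0.012,0.24,-0.405,0,0,0,-1,-0.012,0.24,-0.405,0,0,0]

```text
time: 3.8
tool_pos: [0.661, -0.0186, 0.0564]
ee_rot: [-2.621, -0.006, 0.125]
force: [3.2, -0.3, 4.8]
finger_gap: -0.0003
finger_force: 2.4
```

```bash
python3 -c "
from h import *
delta(well([0,-.1647,-.021]))"
```

```text
t 3.8 d [-0.0151  0.0127 -0.0265] rot [0.0039 0.0121 0.0049] F [ 3.2 -0.3  4.8] inwell [   0.2 -168.   -13.4]
```

jog_arm:
  motion: [-1,-0.002,0.006,-0.01,0,0,0,-1,-0.003,0.012,-0.021,0,0,0,-1,-0.004,0.016,-0.028,0,0,0,-1,-0.005,0.02,-0.035,0,0,0,-1,-0.005,0.02,-0.035,0,0,0]

```text
time: 4.42
tool_pos: [0.6605, -0.0153, 0.0504]
ee_rot: [-2.622, -0.008, 0.124]
force: [-2.0, -7.3, 23.8]
finger_gap: 0.0001
finger_force: 11.8
```

```bash
python3 -c "
from h import *
delta(well([0,-.1647,-.021]))"
```

```text
t 4.42 d [-0.0129 -0.0002 -0.0025] rot [0.0052 0.0157 0.0067] F [-2.  -7.3 23.8] inwell [  -0.  -167.9  -20.3]
```

jog_arm:
  motion: [-1,0.004,-0.03,0.05,0,0,0,-1,0.012,-0.09,0.16,0,0,0,-1,0.02,-0.16,0.28,0,0,0,0.7,0,-0.22,0.385,0,0,0,0.7,-0.12,-0.27,0.43,0,0,0,0.7,-0.28,-0.29,0.43,0,0,0,0.7,-0.44,-0.31,0.43,0,0,0,0.7,-0.56,-0.325,0.43,0,0,0,0.7,-0.61,-0.33,0.43,0,0,0,0.7,-0.61,-0.33,0.43,0,0,0]

```text
time: 5.68
tool_pos: [0.5045, -0.0955, 0.1533]
ee_rot: [-2.62, -0.001, 0.127]
force: [0.6, 0.2, -0.4]
finger_gap: 0.0728
finger_force: 0.0
```

Run:
```python
from h import *
import cv2
s=r.get_state();delta(well([0,0,.10]));delta(well([0,0,-.001]));print(s['q'].round(2),s['finger_gap'])
R=Ro.from_euler('xyz',s["ee_rot"]).as_matrix();p=s["tool_pos"]
im=r.read_camera("wrist")[:,:,::-1].copy();m=r.camera_model("wrist");f=240/np.tan(np.radians(m["fovy"]/2));X=m["tool_from_camera"]
def pr(P):
    c=X[:3,:3].T@(R.T@(np.array(P)-p)-X[:3,3]);return m["cx"]+f*c[0]/c[2],m["cy"]+f*c[1]/c[2]
for q in[(.0275,-.075,.023),(-.0275,-.075,.023),(.0275,.0,.023),(-.0275,.0,.023),(.0295,-.0765,0),(-.0295,-.0765,0)]:
    u=pr(well(q));print(u);cv2.drawMarker(im,tuple(int(round(a)) for a in u),(255,0,255),1,12)
cv2.imwrite("pics/w2.png",im)
```

```text
t 5.67 d [-0.0117 -0.0035  0.0052] rot [0.0029 0.0014 0.002 ] F [ 0.6  0.2 -0.4] inwell [-0.2 -3.  98.6]
t 5.67 d [-0.0374  0.1969 -0.3447] rot [0.0029 0.0014 0.002 ] F [ 0.6  0.2 -0.4] inwell [-0.2 -3.  98.6]
[ 0.54  0.5  -0.21  1.79 -0.4   1.14 -0.88] 0.07282331879707284
(np.float64(261.53002643926055), np.float64(110.16472520597335))
(np.float64(374.8844993295059), np.float64(110.069457690022))
(np.float64(267.6149367156229), np.float64(254.23912409178055))
(np.float64(369.30270154421777), np.float64(254.08148213995517))
(np.float64(263.0466889184082), np.float64(105.09184394316324))
(np.float64(373.42617407236946), np.float64(105.00183455375756))
```

View pics/w2.png

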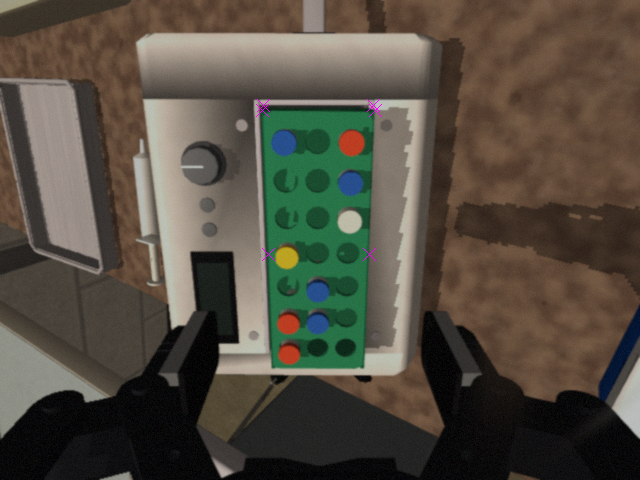

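jog_arm:
  motion: [0.7,-0.008,0.02,-0.035,0,0,0,0.7,-0.018,0.07,-0.12,0,0,0,0.7,-0.028,0.13,-0.225,0,0,0,0.7,-0.034,0.17,-0.3,0,0,0,0.7,-0.037,0.19,-0.333,0,0,0,0.7,-0.038,0.198,-0.347,0,0,0,0.7,-0.038,0.198,-0.347,0,0,0]

```text
time: 6.6
tool_pos: [0.4952, -0.0456, 0.0663]
ee_rot: [-2.619, -0.0, 0.127]
force: [0.5, -0.2, 1.0]
finger_gap: 0.0726
finger_force: 0.0
```

```bash
python3 -c "
from h import *
delta(well([0,0,-.001]))"
```

```text
t 6.6 d [-0.0002 -0.0025  0.0033] rot [0.0023 0.0012 0.0002] F [ 0.5 -0.2  1. ] inwell [ 0.1 -0.1 -2. ]
```

jog_arm:
  motion: [-1,0,0,0,0,0,0,-1,0,0,0,0,0,0,-1,0,0,0,0,0,0,-1,0,0,0,0,0,0,-1,0,0,0,0,0,0]
  force: 45

```text
time: 7.22
tool_pos: [0.4954, -0.045, 0.0674]
ee_rot: [-2.618, -0.001, 0.127]
force: [-0.7, 1.0, 5.6]
finger_gap: 0.0551
finger_force: 52.2
```

jog_arm:
  motion: [-1,0.001,-0.01,0.017,0,0,0,-1,0.003,-0.024,0.042,0,0,0,-1,0.006,-0.045,0.078,0,0,0,-1,0.009,-0.07,0.121,0,0,0,-1,0.013,-0.099,0.173,0,0,0,-1,0.017,-0.13,0.225,0,0,0,-1,0.021,-0.16,0.28,0,0,0,-1,0.023,-0.18,0.315,0,0,0,-1,0.023,-0.18,0.315,0,0,0]

```text
time: 8.35
tool_pos: [0.501, -0.0911, 0.1456]
ee_rot: [-2.62, -0.001, 0.127]
force: [-0.4, -0.3, -1.7]
finger_gap: 0.0552
finger_force: 51.6
```

Run:
```python
from h import *
import cv2
s=r.get_state()
RV=Ro.from_euler('xyz',[np.pi,0,.106]).as_matrix()
delta([.44,.313,.20],RV);print(s['q'].round(2),s['finger_gap'],s['finger_force'])
im=r.read_camera("wrist")[:,:,::-1];a=r.read_camera("scene")[:,:,::-1]
cv2.imwrite("pics/w3.png",np.hstack([cv2.resize(im,(400,300)),cv2.resize(a[150:390,220:540],(400,300))]))
```

```text
t 8.35 d [-0.244   1.6164  0.2178] rot [-0.9898 -0.1136 -0.0395] F [-0.4 -0.3 -1.7] inwell [ 0.  -0.1 89.5]
[ 0.54  0.5  -0.21  1.81 -0.4   1.12 -0.87] 0.05517592891369397 51.567842960357666
```

View pics/w3.png

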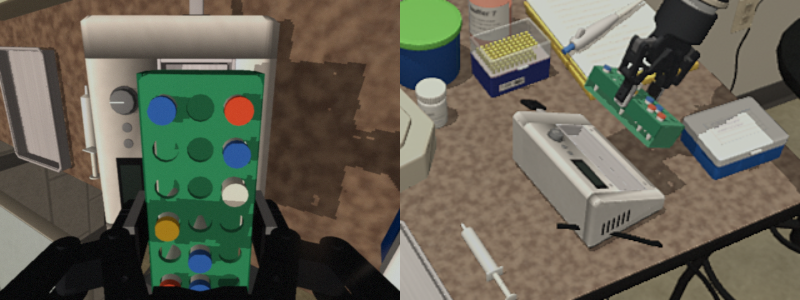

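jog_arm:
  motion: [-1,0,0,0.04,-0.05,-0.005,0,-1,-0.01,0.01,0.12,-0.15,-0.016,-0.005,-1,-0.02,0.03,0.23,-0.28,-0.03,-0.01,-1,-0.03,0.06,0.34,-0.42,-0.05,-0.015,-1,-0.04,0.1,0.42,-0.56,-0.065,-0.02,-1,-0.05,0.15,0.46,-0.7,-0.08,-0.026,-1,-0.06,0.22,0.48,-0.82,-0.095,-0.032,-1,-0.07,0.29,0.48,-0.92,-0.106,-0.036,-1,-0.08,0.34,0.48,-0.98,-0.1136,-0.0395,-1,-0.08,0.36,0.48,-0.99,-0.1136,-0.0395]

```text
time: 9.7
tool_pos: [0.4801, 0.0013, 0.2655]
ee_rot: [-3.141, 0.001, 0.109]
force: [0.2, -0.1, -1.5]
finger_gap: 0.055
finger_force: 51.5
```

Run:
```python
from h import *
RV=Ro.from_euler('xyz',[np.pi,0,.106]).as_matrix()
delta([.44,.313,.22],RV);s=r.get_state();print(s['q'].round(2),s['finger_force'])
m=r.camera_model("side");f=240/np.tan(np.radians(m["fovy"]/2));E=m["extrinsics"]
def g(u,v,z,m=m,E=E,f=f):
    d=E[:3,:3].T@[(u/1.25-m["cx"])/f,(v/1.25-m["cy"])/f,1];o=-E[:3,:3].T@E[:3,3];return (o+d*(z-o[2])/d[2]).round(3)
print("ring",g(378,155,.2),"eye",g(340,15,.5),g(310,0,.5),"disc",g(381,190,.068),"base left",g(325,190,.068),g(403,228,.068))
```

```text
t 9.7 d [-0.1604  1.2466 -0.182 ] rot [-0.0007 -0.0012 -0.0058] F [ 0.2 -0.1 -1.5] inwell [141.7   8.9 146.2]
[ 0.12  0.15 -0.25  1.87  0.04  1.13 -1.61] 51.49865448474884
ring [0.684 0.29  0.2  ] eye [0.633 0.315 0.5  ] [0.598 0.375 0.5  ] disc [0.698 0.315 0.068] base left [0.578 0.359 0.068] [0.705 0.192 0.068]
```

jog_arm:
  motion: [-1,-0.01,0.05,0,0,0,0,-1,-0.03,0.15,0,0,0,0,-1,-0.05,0.28,0,0,0,0,-1,-0.07,0.42,0,0,0,0,-1,-0.09,0.56,0,0,0,0,-1,-0.11,0.7,0,0,0,0,-1,-0.13,0.82,0,0,0,0,-1,-0.15,0.92,0,0,0,0,-1,-0.16,0.98,0,0,0,0,-1,-0.165,1,0,0,0,0]

```text
time: 10.95
tool_pos: [0.4392, 0.2498, 0.2648]
ee_rot: [-3.141, 0.002, 0.106]
force: [0.1, 0.2, -1.3]
finger_gap: 0.0545
finger_force: 51.5
```

Run:
```python
from h import *
import cv2
RV=Ro.from_euler('xyz',[np.pi,0,.106]).as_matrix()
s=r.get_state();delta([.44,.313,.15],RV);print(s['q'].round(2),s['finger_force'])
R=Ro.from_euler('xyz',s["ee_rot"]).as_matrix();p=s["tool_pos"]
im=r.read_camera("wrist")[:,:,::-1].copy();m=r.camera_model("wrist");f=240/np.tan(np.radians(m["fovy"]/2));X=m["tool_from_camera"]
for q in[(.098,.068),(.098,-.068),(-.098,.068),(-.098,-.068)]:
    P=Ro.from_euler('z',.106).as_matrix()@[*q,.022]+[.44,.313,0]
    c=X[:3,:3].T@(R.T@(P-p)-X[:3,3]);u=(m["cx"]+f*c[0]/c[2],m["cy"]+f*c[1]/c[2]);print(np.round(u))
    cv2.drawMarker(im,tuple(int(round(a)) for a in u),(255,0,255),1,12)
a=r.read_camera("scene")[:,:,::-1]
cv2.imwrite("pics/w4.png",np.hstack([cv2.resize(im,(400,300)),cv2.resize(a[150:480,0:440],(400,300))]))
```

```text
t 10.95 d [ 0.003   0.2526 -0.4591] rot [-0.0013 -0.0035 -0.0006] F [ 0.1  0.2 -1.3] inwell [359.3  17.8  19.8]
[-0.23  0.21 -0.44  1.81  0.1   1.14 -2.17] 51.50875389575958
[161.  57.]
[326.  57.]
[185. 274.]
[325. 274.]
```

View pics/w4.png

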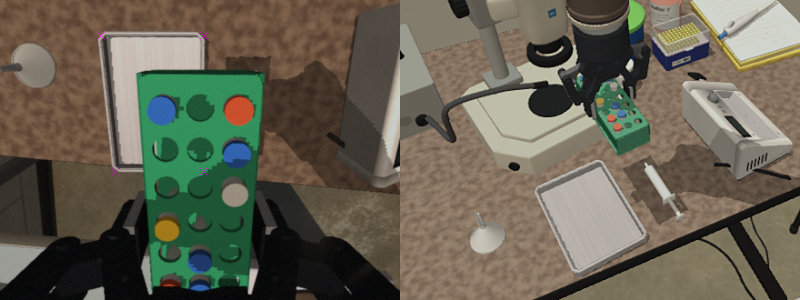

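jog_arm:
  motion: [-1,0.005,0.05,0,0,0,0,-1,0.01,0.15,-0.05,0,0,0,-1,0.013,0.22,-0.15,0,0,0,-1,0.013,0.249,-0.29,0,0,0,-1,0.013,0.249,-0.44,0,0,0,-1,0.013,0.249,-0.59,0,0,0,-1,0.013,0.249,-0.72,0,0,0,-1,0.013,0.249,-0.82,0,0,0,-1,0.013,0.249,-0.88,0,0,0,-1,0.013,0.249,-0.9,0,0,0]

```text
time: 12.3
tool_pos: [0.4426, 0.3117, 0.0393]
ee_rot: [-3.141, 0.002, 0.106]
force: [0.5, -0.2, -1.0]
finger_gap: 0.0552
finger_force: 51.5
```

Run:
```python
from h import *
import cv2
RV=Ro.from_euler('xyz',[np.pi,0,.106]).as_matrix()
s=r.get_state();delta([.4425,.312,.018],RV);print(s['q'].round(2),s['finger_force'])
im=r.read_camera("wrist")[:,:,::-1];a=r.read_camera("scene")[:,:,::-1]
cv2.imwrite("pics/w5.png",np.hstack([cv2.resize(im,(400,300)),cv2.resize(a[300:480,100:340],(400,300),interpolation=2)]))
```

```text
t 12.3 d [-0.0004  0.0011 -0.0853] rot [-0.0005 -0.0039  0.0007] F [ 0.5 -0.2 -1. ] inwell [ 299.4    6.6 -206. ]
[-0.41  0.55 -0.38  1.95  0.3   0.7  -2.44] 51.5432345867157
```

View pics/w5.png

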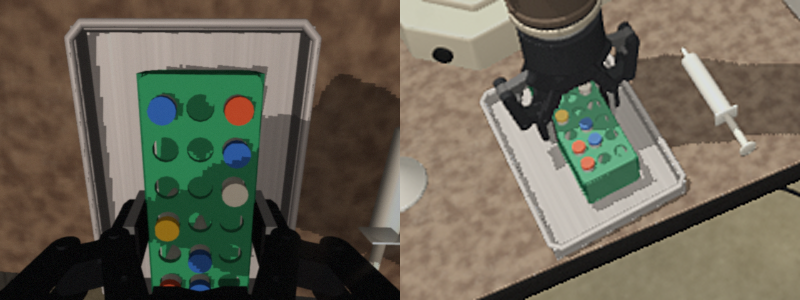

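jog_arm:
  motion: [-1,0,0,-0.02,0,0,0,-1,0,0,-0.045,0,0,0,-1,0,0,-0.06,0,0,0,-1,0,0,-0.068,0,0,0,-1,0,0,-0.074,0,0,0,-1,0,0,-0.078,0,0,0,-1,0,0,-0.081,0,0,0,-1,0,0,-0.081,0,0,0]

```text
time: 13.4
tool_pos: [0.4426, 0.3118, 0.0197]
ee_rot: [-3.141, 0.001, 0.106]
force: [-1.2, -0.4, -1.7]
finger_gap: 0.0546
finger_force: 51.5
```

jog_arm:
  motion: [-1,0,0,-0.003,0,0,0,-1,0,0,-0.006,0,0,0,-1,0,0,-0.009,0,0,0,-1,0,0,-0.009,0,0,0]

```text
time: 13.9
tool_pos: [0.4427, 0.3118, 0.0192]
ee_rot: [-3.141, 0.0, 0.106]
force: [-7.3, -5.7, 19.3]
finger_gap: 0.0553
finger_force: 54.0
```

jog_arm:
  motion: [-1,0,0,0.006,0,0,0,-1,0,0,0.006,0,0,0,0.5,0,0,0.006,0,0,0,0.6,0,0,0.006,0,0,0,0.6,0,0,0.006,0,0,0,0.6,0,0,0.006,0,0,0]

```text
time: 14.65
tool_pos: [0.4426, 0.3117, 0.0188]
ee_rot: [-3.141, 0.001, 0.106]
force: [-1.1, 0.4, 0.9]
finger_gap: 0.0687
finger_force: 0.0
```

jog_arm:
  motion: [0.6,0,0,0.02,0,0,0,0.6,0,0,0.08,0,0,0,0.6,0,0,0.18,0,0,0,0.6,0,0,0.3,0,0,0,0.6,0,0,0.42,0,0,0,0.6,0,0,0.5,0,0,0,0.6,0,0,0.52,0,0,0,0.6,0,0,0.52,0,0,0]

```text
time: 15.65
tool_pos: [0.4426, 0.3117, 0.1492]
ee_rot: [-3.141, 0.001, 0.106]
force: [-0.2, 1.0, -0.1]
finger_gap: 0.0683
finger_force: 0.0
```

Run:
```python
from h import *
import cv2
im=r.read_camera("wrist")[:,:,::-1];a=r.read_camera("scene")[:,:,::-1]
print(r.get_state()["force"])
cv2.imwrite("pics/w6.png",np.hstack([cv2.resize(im,(400,300)),cv2.resize(a[300:480,100:340],(400,300),interpolation=2)]))
```

```text
[ 0.09803968 -0.06910276 -0.68704096]
```

View pics/w6.png

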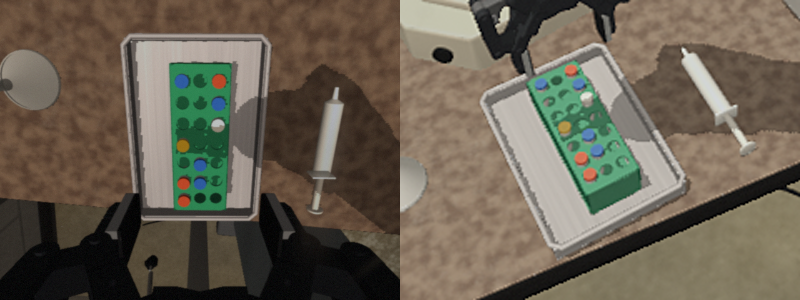

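The rack stands flat on the tray floor, inside the walls at wrist-view pixels (170–230, 63–210). It is released and the gripper is clear of it, so I am handing in.

```bash
python3 -c "
from plant import r
print(r.hand_in())"
```

```text
the job is handed in; nothing more can be done
None
```

I pressed the ejector lever to its stop, drew the rack out and set it down flat inside the steel tray, then handed the job in after about 16 s; the hand-in gave no verdict, but the last pictures show the rack upright, released and wholly inside the walls.

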